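# Release the stone owl from the spring-collar carving stand

## Task

The stone owl is locked on the carving stand by the spring collar. Pull the collar up by one of its red levers, turn it counter-clockwise and let it drop fully into its hidden release notch, somewhere 55 to 80 degrees round; then lift the owl straight off and stand it upright on its plate, flat on the clear part of the blue tray's floor, without dropping it, and leave the collar down in its release notch and the other things where they are.

Things in the scene. Friction and masses are not known exactly. Their poses are not given: they have to be found in the camera images.
- stand: Carving stand bolted to the table: green round foot 176 mm across, 18 mm high. Origin: on its vertical axis at table height, z up. The owl's plate lies 50 mm above the table on the head, its long side along the stand's x, between 8 mm high key blocks (1.5 mm play): it comes off only straight up.
- collar (a point): centre of the spring collar's rim, on the stand's axis, 72 mm above the table when down. The collar is a knurled dark steel ring 166 mm across with two upright red levers and two brass tabs pointing inwards that reach over the plate's ends (3 mm above them) while locked. The point turns and rises with the collar.
- collar_lift (a joint): how far the collar is pulled up (m): 0 = fully down, stop at 0.018. Spring and weight hold it down: about 9 N to start lifting, 16 N at 15 mm. Down in a notch it cannot turn; lift it more than 9 mm to clear (14.5 mm is good). Between the notches it rides on a land and reads about 0.009.
- collar_turn (a joint): angle of the collar (rad), counter-clockwise from above: 0 = lock notch (start), stop at 1.9. The hidden release notch, 9 mm deep, lies somewhere from 1.0 to 1.36. To find it, turn past 0.35, let go so that the spring presses the collar on the land, and push a lever on (about 3 N): at the notch it snaps down and stops, with 0.05 rad of play.
- lever_a (a point): point on the first red lever, mid-section, 20 mm below its top, 107 mm from the stand's axis (on its +y side when locked), 105 mm above the table when the collar is down. Lever: paddle 12 mm thick along the turning direction, 26 mm wide radially, standing free from 70 to 125 mm above the table. The point's y points radially outwards, z up.
- lever_b (a point): the same on the second lever, opposite the first (stand's -y side when locked); here the point's -y points radially outwards.
- carving: pale stone owl, 0.6 to 0.95 kg, on an aluminium plate. Origin: centre of the plate's underside, z up. Plate 106 (x) by 44 (y) by 12 mm; neck 42 mm across up to 26 mm; stone block 64 (x) by 54 mm (y), flat sides, from 26 to 94 mm; round head 46 mm across up to 116, ears to 120 mm. Grip across y about 82 mm up. Raise 25 mm or more to clear the stand.
- tray: blue plastic tray, fixed, 180 mm (x) by 260 mm (y), walls 24 mm high, 5 mm thick, floor 5 mm above the table. Origin: centre of its underside, z up. A rasp lies in its +x third, along y; the rest is clear (good: the owl's centre at x = -0.025, y = 0 in the tray's frame, its plate along the tray's y).
- tray_rasp: rasp lying in the tray, 190 mm long along its x, about 16 mm thick, wooden handle; origin near its middle, underneath. Leave alone.
- long_rasp: rasp on the table behind, 220 mm long along its x. Origin near its middle. Leave alone.
- dust_brush: hand brush 170 mm long, lying near the robot. Leave alone.
- mallet: hammer lying at the back of the table. Leave alone.
- rough_stone: uncut stone 90 x 75 x 80 mm at the back. Origin: centre of underside. Leave alone.
- water_bottle: water bottle 62 mm across, 200 mm high, at the left. Leave alone.
- pencil_mug: yellow mug, 80 mm across, 90 mm high, at the right. Leave alone.
There are look-alikes about, which are no part of the job. What is shaped like the stand but purple is not meant.

How it is judged:
By the outcome, as a careful person would: the job done as asked, in the order asked, and still so for the second after the job is handed in, with the robot touching nothing.
It also fails if it takes over 64 s, if anything falls off the work surface, if the arm or the gripper's body presses on something with over 40 N, if the wrist force passes 120 N, or if a joint passes its speed limit or range.

## Robot

A 7-joint arm with a two-finger parallel gripper is mounted at the origin on the work surface. World frame = base frame: x ahead of the robot, y to its left, z up, the work surface at z = 0. Lengths are in mm, angles in degrees, forces in N, time in s.
With the tool pointing down it reaches from about 350 to 900 mm from the base axis. Payload 8.1 kg.
Tool frame: the origin (TCP) lies at the very end of the fingers, on their centre line; the grasp point (between the pads) lies 19 mm behind it; z points along the fingers, y is the line along which they close (so a half turn about z gives the same grasp; the last joint's range is limited). The gripper opens to 92 mm and grips with 3 to 60 N. Pads are 19 mm wide; open, the fingers measure 130 mm over their backs; the gripper's body (75 mm by 190 mm) begins 47 mm behind the grasp point.
Start: joints at [57.662, 24.895, 1.432, 90.138, -0.665, 64.973, -4.303], TCP at [278.455, -559.557, 226.742] pointing down, gripper open.
Joint ranges: [-149.89, 149.89], [-25.12, 119.58], [-72.63, 75.52], [4.76, 147.25], [-75.54, 255.54], [6.69, 114.76], [-157.13, 157.13]. Speed limits (degrees/s): [127.2, 127.2, 172.46, 172.46, 180, 180, 180].

## Interface

Orientations are given as [roll, pitch, yaw] about the fixed x, y, z axes, in that order (R = Rz(yaw) Ry(pitch) Rx(roll)).
In Python, from plant import r, inverse_kinematics, cams, job_done gives the robot as it stands. Calls block until the motion is done:
- r.reach(position, orientation): joint-space move of the TCP to a pose.
- r.move_linear(position, ori=None, speed=150, force_limit=None): straight line of the TCP; ori=None keeps the orientation; speed is the mean speed in mm/s. With force_limit (N) it stops when the force on the tool has changed by that much, and returns True; else False.
- r.goto_joints(angles): joint-space move.
- r.open_jaws() and r.clamp(): open the fingers fully, or close them until they stop; the grip force is fixed at half the most.
- r.hold(seconds).
- inverse_kinematics(position, orientation): joint angles nearest the present ones, or None.
- cams.camera(name): name is "scene" or "top"; returns a dict with "pixels" (420x560x3 uint8, red, green, blue), "K" (3x3 intrinsics, pixels), "R" (3x3) and "t" (3): a world point X has camera coordinates R X + t. Camera axes: x right, y down, z forward; pixel columns grow to the right and rows downward; lengths in mm; the calibration is good to about 2 mm. A picture is of the moment at which its call begins. There is no depth.
A pose or a line that the arm cannot do raises r.IKError and nothing moves.
- job_done(): hands the job in; it is judged then, once.
Readings, each from a call of its own:
- r.get_clock(): time.
- r.get_joints(): joint angles.
- r.get_qvel(): joint speeds.
- r.get_joint_torque(): joint torques, N m.
- r.get_eef_pos(): TCP position.
- r.get_tool_rot(): TCP orientation.
- r.get_ft_force(): force on the tool from outside, world axes, zero at the start.
- r.get_ft_torque(): the same for the moment, N m.
- r.get_grip_width(): opening from 0.0 (shut) to 1.0 (fully open).
- r.get_gripper_force(): force on a finger pad.
Only numpy, scipy, OpenCV 4.12 (cv2) and the standard library are available. Lean on these libraries where they do the work, as an engineer would, in place of code of your own. Each camera call takes 0.05 s, during which the arm holds its last target. There are 200 camera calls.

## Working session

There is one attempt and no reset: what is moved stays moved. The work goes in short steps, each a Python script; the robot and the scene stay as the last script left them, time stands still between calls to the robot, and variables do not carry over. Pictures are saved under pics/ and viewed, at most 10 in all, crops included, and the job is handed in when it is done.

```bash
ls; mkdir -p pics
python3 - <<'E'
from plant import r,cams
import cv2,numpy as np
for n in("scene","top"):
    c=cams.camera(n); cv2.imwrite(f"pics/{n}0.png",c["pixels"][:,:,::-1]); np.savez(f"{n}0.npz",**c)
    print(n,c["K"].tolist(),(-c["R"].T@c["t"]).round(),c["R"].round(3).tolist())
print(r.get_clock(),r.get_tool_rot())
E
```

```text
pics
scene [[424.544870205299, 0.0, 278.2990698616011], [0.0, 424.544870205299, 209.2849779591032], [0.0, 0.0, 1.0]] [1312.  -42. 1047.] [[-0.017, 1.0, -0.01], [0.762, 0.006, -0.647], [-0.647, -0.019, -0.762]]
top [[463.07933308874556, 0.0, 281.0995475499592], [0.0, 463.07933308874556, 221.64170114609618], [0.0, 0.0, 1.0]] [ 355.  -82. 1729.] [[0.003, -1.0, 0.003], [-0.997, -0.003, -0.077], [0.077, -0.003, -0.997]]
0.1 [-1.79919270e+02  7.95371671e-03  2.64557825e+01]
```

View pics/scene0.png

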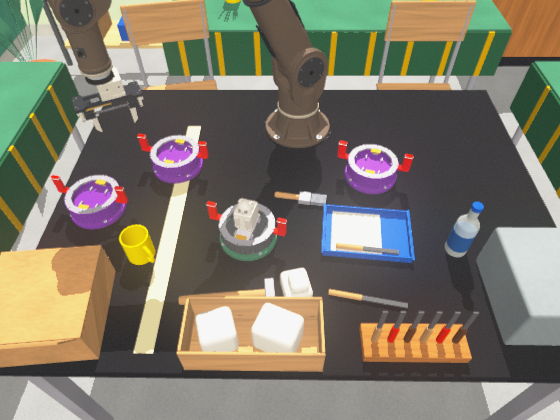

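View pics/top0.png

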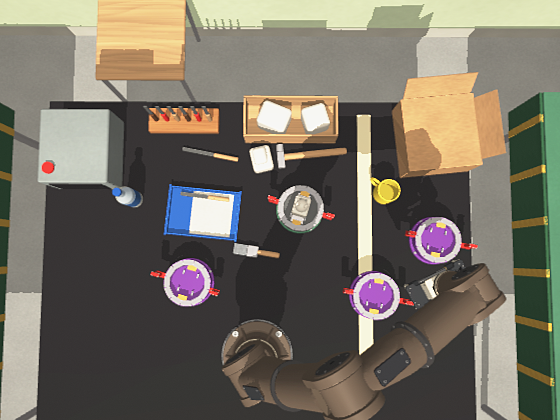

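The target stand with the green foot is at about (247,230) in the scene view and (300,208) in the top view. Its levers are at (213,211) and (281,227) in scene, and at (328,216) and (273,199) in top. The tray is at top (203,211), with the rasp on its far (+x) side.

```bash
cat > h.py <<'E'
import numpy as np,cv2
def ray(c,uv):
    d=c["R"].T@np.linalg.solve(c["K"],[uv[0],uv[1],1.]); return -c["R"].T@c["t"],d
def onz(c,uv,z):
    o,d=ray(c,uv); return (o+d*(z-o[2])/d[2])
def tri(c1,u1,c2,u2):
    A=[];b=[]
    for c,u in((c1,u1),(c2,u2)):
        o,d=ray(c,u); d=d/np.linalg.norm(d); P=np.eye(3)-np.outer(d,d); A.append(P);b.append(P@o)
    return np.linalg.lstsq(np.vstack(A),np.hstack(b),rcond=None)[0]
def blobs(c,f,box,mn=15):
    p=c["pixels"].astype(int); x0,y0,x1,y1=box
    m=np.zeros(p.shape[:2],np.uint8); m[y0:y1,x0:x1]=f(p[...,0],p[...,1],p[...,2])[y0:y1,x0:x1]
    n,_,s,ce=cv2.connectedComponentsWithStats(m)
    return m,[(ce[i],s[i,4]) for i in range(1,n) if s[i,4]>=mn]
red=lambda r,g,b:(r>120)&(g<70)&(b<70)
blue=lambda r,g,b:(b>90)&(b>r*1.6)&(b>g*1.25)
green=lambda r,g,b:(g>r*1.25)&(g>b*1.05)&(g>35)
E
python3 - <<'E'
from h import *
S=dict(np.load("scene0.npz"));T=dict(np.load("top0.npz"))
_,s=blobs(S,red,(195,190,300,250));_,t=blobs(T,red,(255,185,345,230));print(s,t)
s=[a for a,_ in sorted(s,key=lambda q:-q[1])[:2]];t=[a for a,_ in sorted(t,key=lambda q:-q[1])[:2]]
s.sort(key=lambda a:a[0]);t.sort(key=lambda a:-a[0])
P=[tri(S,a,T,b) for a,b in zip(s,t)];print("levers",P,np.mean(P,0),np.linalg.norm(P[0]-P[1]),np.degrees(np.arctan2(*(P[1]-P[0])[1::-1])))
for c,bx,n in((S,(205,195,290,265),'S'),(T,(260,170,345,245),'T')):
    m,_=blobs(c,green,bx);pts=cv2.findNonZero(m);h=cv2.convexHull(pts);e=cv2.fitEllipse(h);print(n,"foot",e,onz(c,e[0],9))
for c,bx,n in((S,(310,195,425,270),'S'),(T,(155,175,250,250),'T')):
    m,_=blobs(c,blue,bx);h=cv2.convexHull(cv2.findNonZero(m))[:,0]
    w=np.array([onz(c,p,24)[:2] for p in h],np.float32);print(n,"tray",cv2.minAreaRect(w))
    a=cv2.approxPolyDP(h,4,True)[:,0];print([(p.tolist(),onz(c,p,24)[:2].round().tolist()) for p in a])
E
```

```text
[(array([210.44444444, 202.83333333]), np.int32(18)), (array([212.8442623 , 212.83606557]), np.int32(122)), (array([280.5 , 219.05]), np.int32(20)), (array([280.87301587, 229.3015873 ]), np.int32(126))] [(array([272.65714286, 199.74285714]), np.int32(35)), (array([326.48148148, 216.37037037]), np.int32(27))]
levers [array([ 502.6253925 , -255.57192548,   75.31757378]), array([561.37815043, -56.93424671,  73.22350062])] [ 532.00177147 -156.25308609   74.2705372 ] 207.15501233076557 73.52291478707801
S foot ((247.86293029785156, 236.3158416748047), (48.50948715209961, 56.77766799926758), 84.43270111083984) [ 539.79875422 -158.62454579    9.        ]
T foot ((299.09442138671875, 210.22592163085938), (45.20193862915039, 47.346580505371094), 105.73468780517578) [ 530.34797599 -154.32224121    9.        ]
S tray ((527.9385986328125, 200.43463134765625), (270.225830078125, 202.74571228027344), 84.75447845458984)
[([414, 260], [631.0, 324.0]), ([323, 255], [616.0, 65.0]), ([324, 203], [416.0, 78.0]), ([408, 209], [439.0, 341.0])]
T tray ((519.6265258789062, 204.35055541992188), (270.9921875, 187.45315551757812), 84.56360626220703)
[([241, 191], [600.0, 62.0]), ([236, 241], [414.0, 78.0]), ([163, 234], [439.0, 347.0]), ([169, 184], [625.0, 329.0])]
```

Run:
```python
from h import *
S=dict(np.load("scene0.npz"));T=dict(np.load("top0.npz"))
A=onz(S,(210.44,202.83),125);B=onz(S,(280.5,219.05),125);print("tops",A,B,(A+B)/2,np.linalg.norm(A-B),np.degrees(np.arctan2(*(B-A)[1::-1])))
a=cv2.resize(T["pixels"][165:250,255:345],None,fx=4.4,fy=4.4,interpolation=cv2.INTER_NEAREST)
b=cv2.resize(S["pixels"][190:270,200:290],(a.shape[1],int(80*4.4)),interpolation=cv2.INTER_NEAREST)
b=cv2.copyMakeBorder(b,0,a.shape[0]-b.shape[0],0,0,0)
cv2.imwrite("pics/crop.png",np.hstack([a,b])[:,:,::-1])
# ring outline in top: light ring, at z~72; red loose
loose=lambda r,g,b:(r>70)&(r>1.8*g)&(r>1.8*b)
for n,c,bx in(("S",S,(195,190,300,250)),("T",T,(255,185,345,230))):print(n,blobs(c,loose,bx,10)[1])
from plant import inverse_kinematics as ik
for c0 in((532,-156),):
  th0=73.5
  for side in(0,180):
   for off in(0,180):
    o=[]
    for d in(0,20,40,60,80,105):
      an=np.radians(th0+side+d);q=ik([c0[0]+107*np.cos(an),c0[1]+107*np.sin(an),100],[180,0,th0+side+d+off]);o.append(None if q is None else np.round(q).tolist())
    print(side,off,o)
for off in(0,180):print(ik([532,-156,113],[180,0,73.5+off-90]),ik([532,-156,113],[180,0,73.5+off]))
```

```text
tops [ 506.60500404 -261.65810987  125.        ] [565.16742361 -58.10952489 125.        ] [ 535.88621382 -159.88381738  125.        ] 211.80553210800807 73.94908517495318
S [(array([212.77714286, 210.77714286]), np.int32(175)), (array([280.4673913 , 227.20108696]), np.int32(184))]
T [(array([272.68181818, 199.43939394]), np.int32(66)), (array([327.85074627, 215.71641791]), np.int32(67))]
0 0 [[18.0, 30.0, -25.0, 105.0, 16.0, 49.0, -32.0], [21.0, 27.0, -29.0, 110.0, 18.0, 47.0, -14.0], [25.0, 25.0, -32.0, 115.0, 19.0, 45.0, 6.0], [30.0, 24.0, -35.0, 118.0, 19.0, 44.0, 27.0], [34.0, 22.0, -34.0, 120.0, 18.0, 43.0, 53.0], [42.0, 23.0, -37.0, 120.0, 20.0, 43.0, 81.0]]
0 180 [[40.0, 42.0, -61.0, 103.0, 42.0, 61.0, 126.0], [-43.0, 40.0, 66.0, 115.0, -45.0, 56.0, -131.0], [-3.0, 22.0, 5.0, 117.0, -3.0, 41.0, -153.0], [3.0, 20.0, 0.0, 120.0, -0.0, 40.0, -133.0], [9.0, 18.0, -2.0, 122.0, 1.0, 39.0, -110.0], [18.0, 19.0, -6.0, 122.0, 3.0, 40.0, -81.0]]
180 0 [[-19.0, 43.0, 66.0, 110.0, -46.0, 59.0, -129.0], [7.0, 31.0, 20.0, 103.0, -13.0, 48.0, -143.0], [9.0, 33.0, 15.0, 99.0, -11.0, 50.0, -128.0], [9.0, 34.0, 11.0, 95.0, -8.0, 52.0, -113.0], [10.0, 35.0, 5.0, 93.0, -4.0, 52.0, -100.0], [11.0, 35.0, -2.0, 93.0, 1.0, 53.0, -83.0]]
180 180 [[32.0, 28.0, -14.0, 106.0, 9.0, 47.0, -3.0], [33.0, 31.0, -18.0, 101.0, 12.0, 50.0, 14.0], [33.0, 34.0, -21.0, 96.0, 15.0, 53.0, 30.0], [33.0, 37.0, -26.0, 93.0, 19.0, 55.0, 44.0], [33.0, 38.0, -31.0, 91.0, 22.0, 57.0, 59.0], [32.0, 40.0, -36.0, 91.0, 26.0, 58.0, 77.0]]
[ 1.08129525e+01  2.54429731e+01  1.05592529e-02  1.07654820e+02
 -6.21261699e-03  4.69022071e+01 -9.56732676e+01] [ 24.77287899  26.9164002  -19.01987641 106.43182871  11.36189893
  48.49191121 -16.39855156]
[ 34.97865588  29.554637   -33.5424825  105.56662919  20.53398306
  50.98850018  65.24017236] [ -31.05541008   40.62688194   65.97157172  110.9087371   -44.06836925
   58.76598358 -141.33184578]
```

View pics/crop.png

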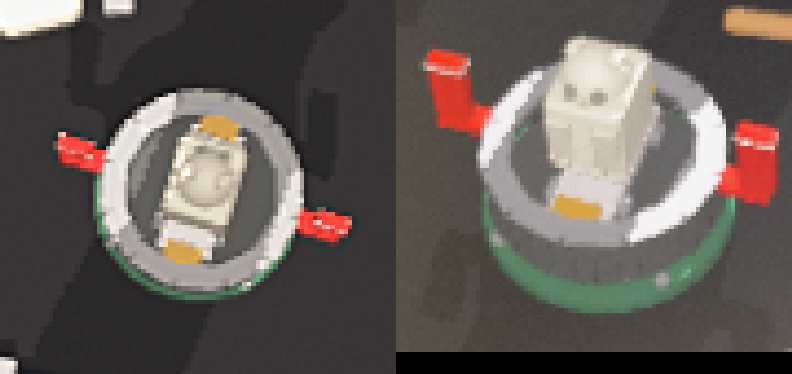

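The crop shows the red lever paddles with short arms, and the owl's plate lying square to the lever line. I put the stand centre at about (533,-157) with the lever line at 73.8°. I'll start on the near-right lever.

```bash
cat >> h.py <<'E'
C=np.array([533.,-157.]);TH=73.8
def lev(d,z,rad=107,c=C):   # pose at the -y lever for a turn of d deg
    a=np.radians(TH+180+d); return [c[0]+rad*np.cos(a),c[1]+rad*np.sin(a),z],[180,0,TH+d]
E
python3 - <<'E'
from h import *
from plant import r,cams
p,o=lev(0,190); r.reach(p,o)
p,o=lev(0,86); print(r.move_linear(p,o,150,10),r.get_ft_force(),r.get_eef_pos())
c=cams.camera("scene");d=cams.camera("top")
cv2.imwrite("pics/g1.png",np.hstack([cv2.resize(x["pixels"][y0:y0+120,x0:x0+120],(390,390),interpolation=cv2.INTER_CUBIC) for x,x0,y0 in((c,150,150),(d,270,150))])[:,:,::-1])
r.clamp();print(r.get_grip_width(),r.get_ft_force(),r.get_ft_torque(),r.get_gripper_force(),r.get_eef_pos(),r.get_tool_rot(),r.get_clock())
E
```

```text
False [ 0.23174349 -0.22549554  0.71159142] [ 503.60684184 -260.20519686   86.69733269]
0.12561918362265223 [ 1.64759037 -0.31411492 -1.07742223] [-0.20099697 -0.59458318 -0.25825126] 29.968552887439728 [ 503.56268642 -259.86775355   86.06036421] [ 1.79953652e+02 -6.22393817e-03  7.37782819e+01] 3.6583
```

View pics/g1.png

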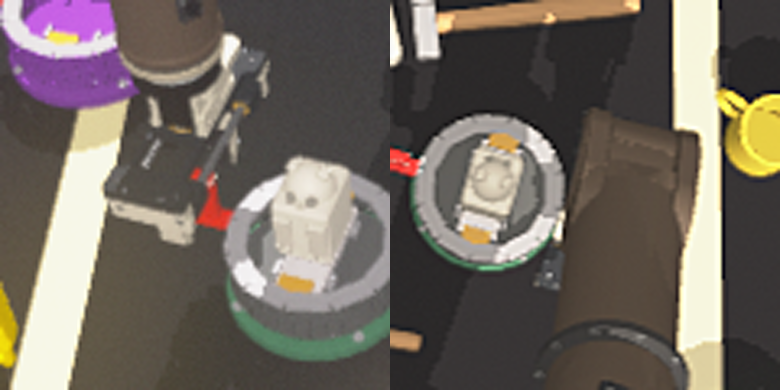

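The gripper straddles the lever cleanly, closed on 11.6 mm with almost no side force. Now I lift and turn it.

Run:
```python
from h import *
from plant import r,cams
p,o=lev(0,101.3); r.move_linear(p,o,40); print(r.get_ft_force(),r.get_eef_pos(),r.get_grip_width())
for d in range(6,37,6):
    p,o=lev(d,101.3); r.move_linear(p,o,60); f=r.get_ft_force(); print(d,f.round(1) if hasattr(f,'round') else f)
    if np.hypot(f[0],f[1])>25: print("STUCK");break
c=cams.camera("scene");print(r.get_eef_pos(),r.get_clock())
cv2.imwrite("pics/g2.png",cv2.resize(c["pixels"][140:290,150:330],(720,600),interpolation=cv2.INTER_CUBIC)[:,:,::-1])
```

```text
[  7.16841136   4.66197586 -23.15977206] [ 502.37070615 -257.59499462   99.55484388] 0.13381240308013348
6 [  5.5   2.9 -21.3]
12 [  5.1   2.9 -21.2]
18 [  4.9   2.3 -22.2]
24 [  4.9   2.5 -22.6]
30 [  4.    3.2 -22.1]
36 [  2.2   4.4 -21.1]
[ 568.26570005 -257.02548821  100.56073609] 6.2417
```

View pics/g2.png

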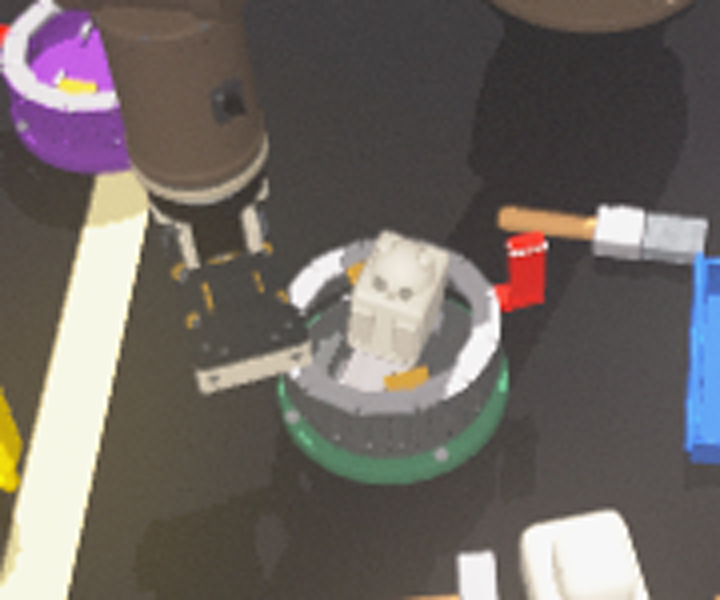

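The collar is up and turned about 36°. Next I lower it onto the land, open the jaws, and push the lever with the trailing finger.

```bash
cat >> h.py <<'E'
def push(d,t,z):  # tool shifted by t mm tangentially (ccw) from the lever at turn d
    p,o=lev(d,z); a=np.radians(TH+180+d); return [p[0]-t*np.sin(a),p[1]+t*np.cos(a),z],o
E
python3 - <<'E'
from h import *
from plant import r,cams
p,o=lev(36,95); r.move_linear(p,o,30); print("land",r.get_ft_force()); r.open_jaws()
f0=np.array(r.get_ft_force())
p,o=push(36,30,90); r.move_linear(p,o,100)
p,o=push(36,37,90); print(r.move_linear(p,o,40,8))
for d in np.arange(38,88,2.):
    p,o=push(d,38,90); hit=r.move_linear(p,o,30,12)
    a=np.radians(TH+180+d); f=np.array(r.get_ft_force())-f0; ft=f@[-np.sin(a),np.cos(a),0]
    print(d,hit,round(ft,1),round(f[2],1))
    if hit or ft<-9: break
print(r.get_eef_pos(),r.get_clock())
c=cams.camera("scene")
cv2.imwrite("pics/g3.png",cv2.resize(c["pixels"][140:290,150:330],(720,600),interpolation=cv2.INTER_CUBIC)[:,:,::-1])
E
```

```text
land [ 1.859323    1.2936602  -5.72694465]
False
38.0 False -5.0 1.3
40.0 False -6.0 1.4
42.0 False -6.1 1.2
44.0 False -5.2 1.2
46.0 False -6.1 0.6
48.0 False -6.3 1.1
50.0 False -5.8 1.3
52.0 False -6.3 1.5
54.0 False -7.0 1.0
56.0 False -5.7 1.2
58.0 False -6.7 -0.4
60.0 False -5.7 1.8
62.0 False -6.0 0.5
64.0 False -4.1 -0.3
66.0 False -0.2 -0.8
68.0 False -0.1 -0.4
70.0 False 0.5 -0.1
72.0 False -5.3 0.3
74.0 False -10.8 -0.1
[ 641.63279254 -186.14540263   89.15780672] 14.1083
```

View pics/g3.png

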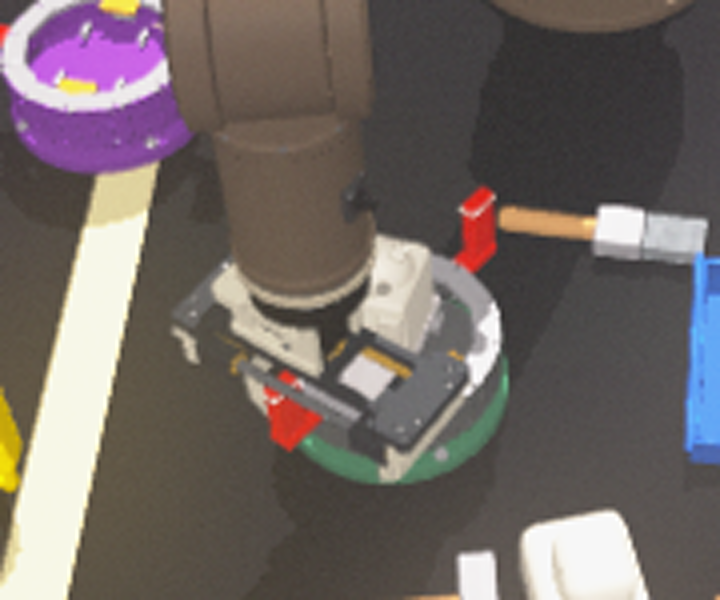

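The force fell to zero at 64–70° and then rose again, which suggests the collar snapped in. I'll confirm with a slightly firmer push, then back away and look.

Run:
```python
from h import *
from plant import r,cams
print("cmd74",push(74,38,90)[0])
f0=np.array(r.get_ft_force())
for d in (75.,76.,77.):
    p,o=push(d,38,90); hit=r.move_linear(p,o,20,15)
    a=np.radians(TH+180+d);u=np.array([-np.sin(a),np.cos(a),0]); f=np.array(r.get_ft_force())-f0
    print(d,hit,(f@u).round(1),"lag",((np.array(p)-r.get_eef_pos())@u).round(1))
    if hit or f@u<-10:break
p,o=push(72,20,90); r.move_linear(p,o,80)
p,o=push(72,10,230,); r.move_linear(p,o,200)
r.reach([380,-330,330],o)
S=cams.camera("scene");T=cams.camera("top");print(r.get_clock())
np.savez("S1.npz",**S);np.savez("T1.npz",**T)
loose=lambda r,g,b:(r>70)&(r>1.8*g)&(r>1.8*b)
s=blobs(S,loose,(195,180,310,270),30)[1];t=blobs(T,loose,(255,165,345,250),20)[1];print(s,t)
a=[cv2.resize(x["pixels"][y0:y0+100,x0:x0+100],(390,390),interpolation=cv2.INTER_CUBIC) for x,x0,y0 in((S,200,175),(T,250,160))]
cv2.imwrite("pics/g4.png",np.hstack(a)[:,:,::-1])
```

```text
cmd74 [np.float64(643.791967266337), np.float64(-181.86242122672067), 90]
75.0 False -3.7 lag 6.3
76.0 False -6.7 lag 7.6
77.0 False -10.2 lag 9.2
17.475
[(array([269.39072848, 198.04635762]), np.int32(151)), (array([221.39411765, 241.98823529]), np.int32(170))] [(array([318.09375 , 184.796875]), np.int32(64)), (array([282.85454545, 229.89090909]), np.int32(55))]
```

View pics/g4.png

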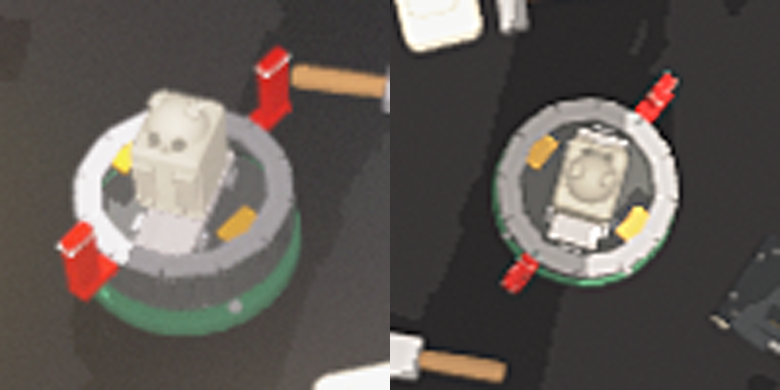

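Run:
```python
from h import *
S=dict(np.load("scene0.npz"));T=dict(np.load("top0.npz"))
for n,pr in(("before",[((212.78,210.78),(327.85,215.72)),((280.47,227.2),(272.68,199.44))]),("after",[((221.39,241.99),(318.09,184.8)),((269.39,198.05),(282.85,229.89))]),("after-swapped",[((221.39,241.99),(282.85,229.89)),((269.39,198.05),(318.09,184.8))])):
    P=[tri(S,a,T,b) for a,b in pr];v=P[1]-P[0]
    print(n,np.round(P,1).tolist(),np.mean(P,0).round(1),np.linalg.norm(v).round(1),np.degrees(np.arctan2(v[1],v[0])).round(1))
```

```text
before [[503.7, -256.9, 85.9], [561.3, -57.6, 83.0]] [ 532.5 -157.2   84.5] 207.4 73.9
after [[615.0, -221.4, 82.7], [452.1, -93.5, 86.3]] [ 533.5 -157.4   84.5] 207.1 141.9
after-swapped [[480.4, -174.1, -79.9], [589.8, -145.3, 246.9]] [ 535.1 -159.7   83.5] 345.8 14.7
```

The levers' height is unchanged from the start (84.5 mm), the collar has turned 68°, and the stop was solid, so it is in the notch. Next I grip the owl.

Run:
```python
from h import *
from plant import r,cams,inverse_kinematics as ik
for y in(84.65,-95.35):print(y,ik([496,206,100],[180,0,y]))
r.reach([C[0],C[1],235],[180,0,TH+90])
print(np.round(r.get_joints()))
print(r.move_linear([C[0],C[1],113],None,100,8),r.get_eef_pos())
f0=np.array(r.get_ft_force());r.clamp()
print(r.get_grip_width()*92,(np.array(r.get_ft_force())-f0).round(1),np.round(r.get_ft_torque(),2),r.get_gripper_force(),r.get_eef_pos(),r.get_clock())
```

```text
84.65 [  1.54824091  31.26669317 -41.3531947  108.22808033  26.42656392
  50.40004564 -58.33468858]
-95.35 [ 16.67936521  44.06414322 -69.1794308  107.13621985  46.64157053
  63.38817549 103.8393875 ]
[ 43.  24. -44.  97.  18.  66.  68.]
False [ 533.47427489 -157.02167731  113.62302046]
54.01117588533118 [1.2 1.9 1.1] [ 0.36 -0.28 -0.06] 29.962576031684875 [ 533.16648802 -156.65787831  113.08487905] 20.5083
```

Run:
```python
from h import *
from plant import r,cams
f0=np.array(r.get_ft_force());p=np.array(r.get_eef_pos())
hit=r.move_linear([p[0],p[1],118],None,30,35);print(hit,(np.array(r.get_ft_force())-f0).round(1))
if not hit:
    hit=r.move_linear([p[0],p[1],145],None,50,35);print(hit,(np.array(r.get_ft_force())-f0).round(1))
    r.move_linear([p[0],p[1],225],None,100)
    print(r.get_eef_pos(),(np.array(r.get_ft_force())-f0).round(1),r.get_grip_width()*92,r.get_clock())
S=cams.camera("scene")
cv2.imwrite("pics/g5.png",cv2.resize(S["pixels"][130:290,160:350],(665,560),interpolation=cv2.INTER_CUBIC)[:,:,::-1])
```

```text
False [-1.  -2.6 -8.6]
False [-1.  -2.2 -9.5]
[ 532.6470041  -156.69114889  224.27835705] [-0.1 -1.4 -9.7] 54.267838832787476 22.4667
```

View pics/g5.png

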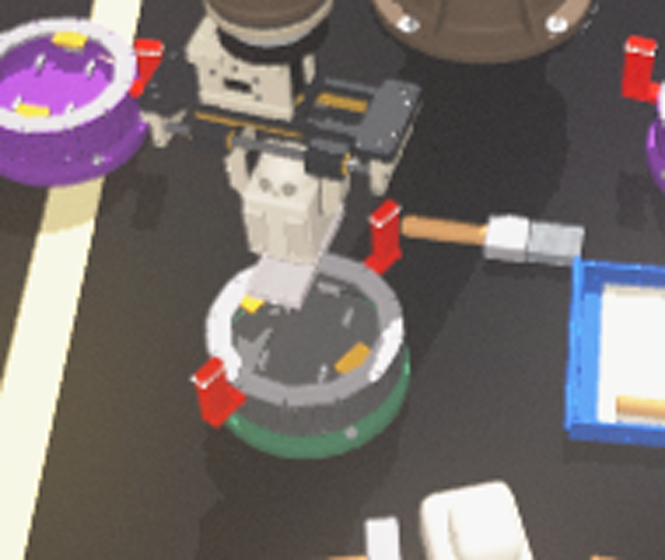

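The owl is off cleanly and the collar stayed down. Now to the tray.

Run:
```python
from h import *
from plant import r,cams
r.reach([496,206,225],[180,0,84.65])
print(r.get_eef_pos(),r.get_tool_rot())
r.move_linear([496,206,76],None,120)
f0=np.array(r.get_ft_force());p=np.array(r.get_eef_pos())
print(r.move_linear([496,206,66],None,12,5),r.get_eef_pos(),(np.array(r.get_ft_force())-f0).round(1),r.get_clock())
T=cams.camera("top");S=cams.camera("scene")
a=[cv2.resize(x["pixels"][y0:y0+110,x0:x0+110],(390,390),interpolation=cv2.INTER_CUBIC) for x,x0,y0 in((S,310,170),(T,150,160))]
cv2.imwrite("pics/g6.png",np.hstack(a)[:,:,::-1])
```

```text
[496.33197431 205.15325514 224.77899716] [-1.79995504e+02  3.37197815e-02  8.46305052e+01]
True [496.12672868 205.92367432  67.90908319] [ 0.9 -0.  16.3] 26.2833
```

View pics/g6.png

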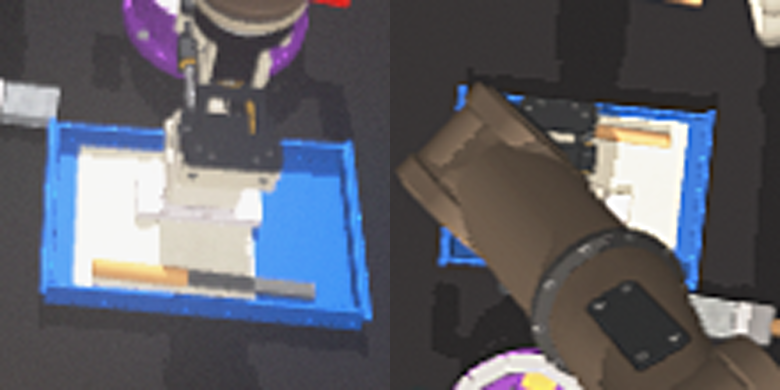

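It touched down at the expected height (67.9 against 68.1 mm), with the plate between the tray walls and clear of the rasp. Now I release and withdraw.

Run:
```python
from h import *
from plant import r,cams
r.open_jaws();r.hold(0.3)
r.move_linear([496,206,260],None,100)
r.reach([380,-330,330],[180,0,84.65]);r.hold(0.5)
print(r.get_clock(),r.get_ft_force())
T=cams.camera("top");S=cams.camera("scene")
a=[cv2.resize(x["pixels"][150:260,x0:x0+w],(395,int(110*395/w)),interpolation=cv2.INTER_CUBIC) for x,x0,w in((S,200,230),(T,150,200))]
h=max(x.shape[0] for x in a)
a=[cv2.copyMakeBorder(x,0,h-x.shape[0],0,0,0) for x in a]
cv2.imwrite("pics/g7.png",np.hstack(a)[:,:,::-1])
```

```text
32.05 [ 0.76035355  0.46355154 -0.47891228]
```

View pics/g7.png

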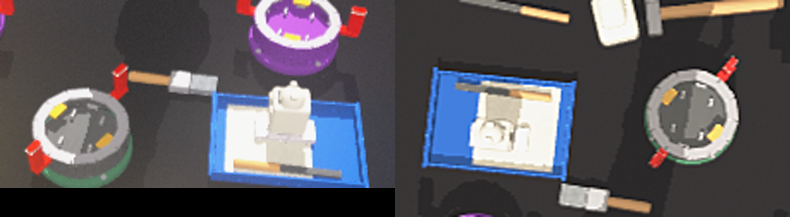

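The owl stands upright on the tray floor, clear of the rasp. The collar is down and everything else is where it was.

```bash
python3 -c "
from plant import job_done
print(job_done())"
```

```text
the job is handed in; nothing more can be done
None
```

The job is handed in after about 32 s on the robot's clock: the owl stands upright on the clear part of the tray floor, the collar is down in its release notch at about 68°, and the last picture shows the other things undisturbed.

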